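Close up the clay-dust extractor: filter drawer home, intake guard snapped on

ROBOT

A 6-joint arm with a two-finger parallel gripper is mounted at the origin on the work surface. World frame = base frame: x ahead of the robot, y to its left, z up, the work surface at z = 0. Lengths are in mm, angles in rad, forces in N, time in s.
With the tool pointing down it reaches from about 325 to 775 mm from the base axis. Payload 9.3 kg.
Tool frame: the origin (TCP) lies at the very end of the fingers, on their centre line; the grasp point (between the pads) lies 19 mm behind it; y points along the fingers, z is the direction in which the jaws open and shut, and the axes are right-handed (so a half turn about y gives the same grasp; the last joint's range is limited). The gripper opens to 85 mm and grips with 20 to 120 N. Pads are 22 mm wide; open, the fingers measure 114 mm over their backs; the gripper's body (76 mm by 85 mm) begins 54 mm behind the grasp point. The pads swing forward as they close: fully open they stand 13 mm farther back than shut.
Start: joints at [-1.319, 0.259, 0.021, 1.334, 0, 1.418], TCP at [216.602, -505.549, 231.279] pointing down, gripper open.
Joint ranges: [-3.04, 3.04], [-0.91, 1.82], [-1.04, 1.36], [-1.92, 1.95], [-1.52, 1.45], [-3.14, 3.14]. Speed limits (rad/s): [2.22, 2.22, 2.79, 3.14, 3.14, 3.14].

INTERFACE

Orientations are given as a unit quaternion [x, y, z, w].
In Python, from station import get_state, get_image, camera_params, sign_off, spot_in gives the robot as it stands. The module is installed in compiled form; this text tells all that it offers.
- The arm moves only by the tool drive_tool, never from a script. Its argument "plan" is a list of rows, each a list of 2 entries, a list of its own where there are three numbers: the shift along the tool's x, y, z in m, then the turn, a rotation vector about the tool's x, y, z in rad. In form: [[[dx, dy, dz], [ax, ay, az]], ...]. A call has 1 to 20 rows; each row is the pose to reach, as a shift and turn from the pose commanded when the call began, along the tool's axes at that moment; what a row does not reach only later rows make up. A row lasts 1/10 s, in which the tool goes at most 50 mm and 8.59 degrees, less where a joint would pass 70% of its speed; a pose out of reach is approached as far as the arm can. A call with a gripper value outside its range is refused whole. "fingers" is the finger opening in m, from 0 to 0.0854, set as the call begins (left out, the last holds). The fingers move at their own pace and stop on an object; "squeeze" is the grip in N (left out, the last holds). Time passes only in rows, so rows that repeat a pose let the fingers close. It gives the time, the measured TCP pose, the force and the opening at its end, in the units of the state.
- get_state(): the state, without advancing time (a new reading comes with each control period).
- get_image(name): name is "side" or "top"; returns (picture, depth): 400x640x3 uint8, blue, green, red; 400x640 float32, mm along the optical axis (not along the pixel's ray), 0 where there is no reading.
- camera_params(name): a dict with "vertical_fov" (degrees; the focal length in pixels is half the picture's height over the tangent of half this angle, whatever the lens; pixels are square), "cx", "cy" (the principal point, pixels), "distortion" ([k1, k2, p1, p2, k3] as OpenCV has them; the pictures are not rectified), "T" (4x4, takes a point from camera to world coordinates). Camera axes: x right, y down, z forward; pixel columns grow to the right and rows downward; lengths in mm; the calibration is good to about 2 mm. A picture is of the moment at which its call begins. camera_params takes no time and is no camera call.
- sign_off(): hands the job in, once; it reports no verdict.
Trained networks look in the newest picture that a camera, given by its name, has taken for a name from the list of things; names that differ only in an ending like _2 or _b are one class to them, and where a whole thing is asked for, a point or a joint stands for the part that bears it (a point fixed in the world has none). Each returns a list of dicts, best first, with "confidence" (0 to 1); they miss things now and then, are a little off and sometimes report something else, mostly with a low value. They report only what shows in the picture. A call takes as long as a camera call. They do not tell look-alikes from the thing itself.
- spot_in(thing, camera): "extent" ([left, top, right, bottom] in pixels, round what is visible of it).
The state is a dict: "time_s": time; "qpos": joint angles; "joint_vel": joint speeds; "tau": joint torques, N m; "ee_pos": TCP position; "ee_rot": TCP orientation; "wrist_force": force on the tool from outside, world axes, zero at the start; "wrist_torque": the same for the moment, N m; "opening": opening from 0.0 (shut) to 1.0 (fully open).
Only numpy, scipy, OpenCV 4.12 (cv2) and the standard library are available. Lean on these libraries where they do the work, as an engineer would, in place of code of your own. Each camera call takes 0.05 s, during which the arm holds its last target. There are 200 camera calls.

TASK

The filter of the bench dust extractor has just been cleaned and the machine has to be closed up. Push the filter drawer home until it drops into its detent, then pick up the slatted intake guard, set it into the intake on top of the extractor and press it down until both catches snap over its edges and it sits fully home. Keep bearing down on the guard, firmly, about as hard as a kilogram weight, and finish like that, still pressing; leave the bowl, the mug and the tool jar where they stand.

Things in the scene. Friction and masses are not known exactly. Their poses are not given: they have to be found in the camera images.
- extractor: grey metal benchtop dust extractor, fixed. Intake box 200 (its x) by 240 mm (its y), deck 90 mm above the bench; a fan box as wide, 98 mm high, adjoins the rear (100 to 190 mm behind the origin). Origin: centre of the intake box's footprint, bench level; -x is the front, with the filter drawer, towards the robot. A bezel 105 mm high, 164 by 174 mm outside, frames the intake on the deck
- intake (a point): centre of the intake at its seat, 90 mm above the bench: the guard's underside comes to lie here. Axes as the extractor. The bezel round it is 144 mm (x) by 154 mm (y) inside; its upright walls stand 11 mm above the seat, with 45 degree lead-in slopes above them up to 15 mm
- seal: black rubber sealing rim, 14 mm wide, its top level with the deck, round the intake opening (115 by 125 mm) inside the bezel: the guard sits on it. Origin and axes those of the extractor
- filter_drawer (a joint): opening of the filter drawer in m: 0 fully home (hard stop), grows as it slides out of the front; starts 0.035 to 0.065. It runs easily (1 N) until a sprung detent resists from 12 mm open, rising to about 9 N at 5 mm; past that it pulls itself home and stays. Drawer front 212 mm wide, 20 to 76 mm above the bench, flush with the case front when home
- drawer_pull (a point): middle of the drawer's pull bar, a round steel bar 10 mm thick and 90 mm long (along the extractor's y), 58 mm above the bench, its axis 28 mm in front of the drawer front; it moves with the drawer. Pushed home, it is 128 mm in front of the extractor's origin
- guard: grey plastic slatted guard, about 90 g, lying right way up: 140 (its x) by 150 mm (its y), 12 mm thick; a 4 mm thick, 8 mm wide lip along each +-y edge. In the middle a grip ridge along x: 80 mm long, 14 mm wide, top 36 mm above the underside, on a flat plate (120 by 64 mm, top at 12 mm) that can take the fingertips. Origin: centre of the underside, z up
- bowl: upturned bisque bowl, 144 mm across, 60 mm high, on the bench on the side where the guard is not; leave alone. Origin: centre of its footprint
- mug: yellow mug, 80 mm across, 85 mm high, handle at its +y; left or right of the extractor's rear; leave alone. Origin: centre of its foot
- tool_jar: red tin, 80 mm across and 100 mm high, with brushes and wooden tools standing in it to about 200 mm; left or right of the extractor's rear; leave alone. Origin: centre of its foot
- catch_l: spring-steel catch in the middle of the intake's +y side, 50 mm long (along x), a V nose with 45 degree faces pointing inward: tip 7 mm above the seat and 72 mm from the intake's centre, so it overlaps the guard's lip by 3 mm; top of the nose 13 mm above the seat. Pushed outward up to 6.5 mm against 1.4 N/mm (2.4 N at the start). Origin: 6 mm outward of the tip, in the middle of the nose
- catch_r: the same catch on the intake's -y side
- guard_ridge (a point): middle of the top of the guard's grip ridge, 36 mm above its underside. The guard goes into the intake with its axes along the extractor's, either way round, 2 mm clearance a side. It meets the catches with its underside 10 mm above the seat; pressing it past them takes 10 to 15 N in all, then the force drops suddenly and the catches draw it down onto the seal and hold it
Mind the look-alikes: they are no part of the job. Of the things like the guard, leave any that is pink; of the rest the larger one is meant.

How it is judged (in metres and radians):
On the way, in this order (a step that is already met when the one before it is completed fails the run):
1. the filter drawer is home in its detent, while the guard is still off (value of joint filter_drawer below 0.003 m and distance between guard and intake above 0.006 m), for 0.2 s.
2. the guard has snapped home in the intake (z of guard in the frame of intake below 0.002 m and horizontal distance between guard and intake below 0.005 m and angle between guard's own z axis and vertical below 0.03 rad), for 0.2 s.
At the end, for the whole second after the job is handed in: the filter drawer is within 3 mm of fully home; the guard lies in the intake with its underside within 2 mm of the seat, centred within 5 mm, level within 0.03 rad and square within 0.06 rad, and the robot is still pressing it, so that it bears on the seal with more than 5 N through the last second (all of step 2 and value of joint filter_drawer below 0.003 m and z of guard in the frame of intake above -0.003 m and angle between the x axis of guard and the x axis of extractor, either way round below 0.06 rad and contact force between guard and seal above 5 N and contact force between any of the fingers, the arm and guard above 3 N); the arm keeps its last pose, push and grip.
It fails at once if the bowl, the mug or the tool jar is shifted more than 25 mm or tipped (distance of any of bowl, mug, tool_jar from where it was at the start of the episode above 0.025 m or angle between any of bowl, mug, tool_jar's own z axis and vertical above 0.35 rad).
It also fails if it takes over 51 s, if anything falls off the work surface, if the arm or the gripper's body presses on something with over 40 N, if the wrist force passes 120 N, or if a joint passes its speed limit or range.

## Working session

There is one attempt and no reset: what is moved stays moved. The work goes in short steps, Python scripts to look and compute and a tool call to move; the robot and the scene stay as the last step left them, time stands still between calls to the robot, and variables do not carry over. Pictures are saved under pics/ and viewed, about 8 in all and at most 12, crops included, and the job is handed in when it is done.

Besides the shell and the picture viewer there is one more tool, called after ">>>" in YAML: its name, and indented under it one key for each argument. drive_tool: Moves the arm, as the interface text tells. Its arguments: {"type":"object","properties":{"plan":{"type":"array","items":{"type":"array"}},"fingers":{"type":"number"},"squeeze":{"type":"number"}},"required":["plan"]}

```bash
mkdir -p pics; cat > h.py <<'E'
import numpy as np, cv2
from station import *
def K(c):
    p=camera_params(c); f=200/np.tan(np.radians(p["vertical_fov"]/2))
    return np.array([[f,0,p["cx"]],[0,f,p["cy"]],[0,0,1.]]),np.array(p["distortion"],float),np.array(p["T"],float)
def cloud(c,d):
    k,D,T=K(c); v,u=np.mgrid[:400,:640]
    n=cv2.undistortPoints(np.stack([u,v],-1).reshape(-1,1,2).astype(float),k,D).reshape(400,640,2)
    P=np.concatenate([n*d[...,None],d[...,None]],-1)@T[:3,:3].T+T[:3,3]
    P[d<=0]=np.nan
    return P
def shot(c,name):
    im,d=get_image(c); cv2.imwrite(f"pics/{name}.png",im); np.save(f"pics/{name}.npy",cloud(c,d)); return im,cloud(c,d)
E
python3 - <<'E'
from h import *
print(get_state())
for c in("top","side"):
    shot(c,c+"0"); print(c,K(c)[2].round(2).tolist())
    for t in("extractor","guard","bowl","mug","tool_jar","drawer_pull","seal"):
        print(t,[(np.round(r["extent"]).tolist(),round(r["confidence"],2)) for r in spot_in(t,c)])
E
```

```text
{'time_s': 0.0, 'qpos': array([-1.31860576e+00,  2.59165732e-01,  2.07624372e-02,  1.33370111e+00,
       -3.84329681e-05,  1.41817979e+00]), 'joint_vel': array([ 0.00118506,  0.00098678,  0.00057462,  0.00125281,  0.0011411 ,
       -0.00125186]), 'tau': array([ 2.72310954e-04, -5.55646062e+01,  3.44524670e+01,  1.37039577e-02,
       -1.46069915e-04,  4.69859927e-06]), 'ee_pos': array([ 216.51767485, -505.27892109,  230.68081222]), 'ee_rot': array([-0.14218228,  0.69313314, -0.6922107 ,  0.1421091 ]), 'wrist_force': array([-0.08369854,  0.12182065,  0.30394439]), 'wrist_torque': array([ 0.00864484, -0.03285178, -0.01079182]), 'opening': 1.0019696662194328}
top [[0.02, -0.98, 0.17, 346.74], [-1.0, -0.02, -0.02, 17.32], [0.03, -0.17, -0.98, 1023.46], [0.0, 0.0, 0.0, 1.0]]
extractor []
guard [([160.0, 181.0, 215.0, 238.0], 0.88), ([326.0, 234.0, 396.0, 309.0], 0.84), ([178.0, 246.0, 234.0, 302.0], 0.66)]
bowl [([434.0, 197.0, 484.0, 245.0], 0.72), ([158.0, 177.0, 217.0, 236.0], 0.67)]
mug [([432.0, 115.0, 472.0, 154.0], 0.76), ([157.0, 178.0, 216.0, 240.0], 0.66)]
tool_jar [([157.0, 98.0, 206.0, 149.0], 0.98)]
drawer_pull [([283.0, 150.0, 362.0, 230.0], 0.58)]
seal []
side [[-1.0, -0.05, 0.05, 470.78], [-0.07, 0.77, -0.64, 750.94], [-0.0, -0.64, -0.77, 965.13], [0.0, 0.0, 0.0, 1.0]]
extractor [([199.0, 145.0, 354.0, 246.0], 0.58)]
guard [([287.0, 316.0, 359.0, 385.0], 0.98), ([356.0, 160.0, 425.0, 213.0], 0.87), ([373.0, 294.0, 438.0, 357.0], 0.61), ([257.0, 100.0, 290.0, 134.0], 0.58), ([200.0, 281.0, 248.0, 353.0], 0.19)]
bowl [([324.0, 103.0, 365.0, 140.0], 0.59)]
mug [([256.0, 98.0, 288.0, 134.0], 0.68)]
tool_jar [([198.0, 281.0, 246.0, 354.0], 0.93)]
drawer_pull [([273.0, 170.0, 349.0, 240.0], 0.8)]
seal [([253.0, 164.0, 313.0, 206.0], 0.56)]
```

View pics/top0.png

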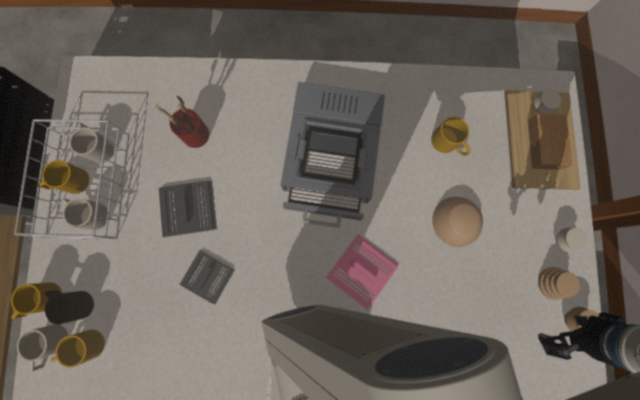

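View pics/side0.png

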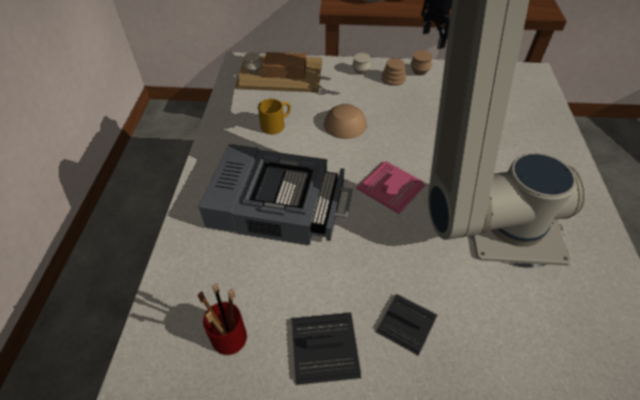

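The top view shows the larger dark guard at about (188,208), a smaller dark look-alike at (207,275) and a pink one at (362,271). The extractor is at about (335,140), with the drawer pull at (322,218). In the side view the guard is at (325,348) and the extractor at (270,195). Next I fit poses from depth.

```bash
cat > fit.py <<'E'
from h import *
def rect(p):
    (c,s,a)=cv2.minAreaRect(p[:,:2].astype(np.float32)); return np.round(c,1),np.round(s,1),round(a,2)
E
python3 - <<'E'
from fit import *
for c,bg,be in(("top",(150,172,225,245),(270,70,400,235)),("side",(280,308,365,390),(190,135,365,250))):
    P=np.load(f"pics/{c}0.npy")
    print(c,"bench z",np.nanmedian(P[300:310,240:260,2]) )
    def sub(b): return P[b[1]:b[3],b[0]:b[2]].reshape(-1,3)
    g=sub(bg); g=g[np.isfinite(g).all(1)]
    a=g[(g[:,2]>6)&(g[:,2]<50)]; print("guard all",len(a),rect(a),np.percentile(a[:,2],[5,50,95]))
    r=g[(g[:,2]>28)&(g[:,2]<50)]; 
    if len(r)>3: print("ridge",len(r),rect(r),np.median(r[:,2]), r[:,:2].mean(0))
    e=sub(be); e=e[np.isfinite(e).all(1)]
    print("hist",np.histogram(e[:,2],np.arange(0,125,5)))
    for n,lo,hi in(("deck+",84,125),("fan",95,101),("bezel",101.5,112)):
        q=e[(e[:,2]>lo)&(e[:,2]<hi)]
        if len(q)>5: print(n,len(q),rect(q))
E
```

```text
top bench z 0.8041391206761546
guard all 2277 (array([502.2, 367.4]), array([178.6, 201.2]), 3.3) [ 7.87037511 12.64671346 35.05878821]
ridge 157 (array([487.4, 367.9]), array([79.5, 12.9]), 10.42) 36.179852602549545 [486.97320459 366.98465651]
hist (array([6063,  109,  456,  352,   17,   27,   35,   20,   24,   39,   42,
         61,  379, 1558,  535,  317,   77, 1251, 2375, 2363, 1292,  276,
          2,    0]), array([  0,   5,  10,  15,  20,  25,  30,  35,  40,  45,  50,  55,  60,
        65,  70,  75,  80,  85,  90,  95, 100, 105, 110, 115, 120]))
deck+ 7584 (array([671.8, -35.6]), array([240.8, 292.6]), 82.47)
fan 2829 (array([673.5, -35.1]), array([239.1, 288.9]), 82.44)
bezel 931 (array([679. , -34.1]), array([230. , 270.5]), 82.0)
side bench z -0.658262047323035
guard all 3486 (array([488.9, 367. ]), array([140.2, 141.8]), 10.23) [ 7.92812876 11.47550477 34.5756299 ]
ridge 277 (array([488.8, 368.5]), array([79.4, 16.2]), 8.81) 35.29032782462252 [488.86319377 369.54893861]
hist (array([3172,  175,  544,  229,  145,  173,  157,  171,  144,  178,  165,
        225,  615, 1232,  405,  311,  235, 1770, 1238, 2218,  641,   86,
          0,    0]), array([  0,   5,  10,  15,  20,  25,  30,  35,  40,  45,  50,  55,  60,
        65,  70,  75,  80,  85,  90,  95, 100, 105, 110, 115, 120]))
deck+ 6012 (array([672.4, -33.5]), array([244.8, 290.5]), 82.89)
fan 2393 (array([681., -34.]), array([240.3, 271.8]), 82.8)
bezel 483 (array([657.6, -24.1]), array([256.6, 207.6]), 7.83)
```

```bash
cat >> fit.py <<'E'
from scipy.spatial.transform import Rotation as R
EX=dict(o=np.array([627.4,-28.6]),yaw=-0.131)
def toex(p,o=EX["o"],yaw=EX["yaw"]):
    c,s=np.cos(yaw),np.sin(yaw); q=p[...,:2]-o
    return np.concatenate([q@np.array([[c,-s],[s,c]]),p[...,2:]],-1)
def move(pos,yaw,start=None):
    """tool y down, tool z horizontal at angle yaw (mod pi); from the measured pose"""
    s=get_state(); R0=R.from_quat(s["ee_rot"]); p0=s["ee_pos"] if start is None else start
    best=None
    for k in(0,np.pi):
        z=np.array([np.cos(yaw+k),np.sin(yaw+k),0]); y=np.array([0,0,-1.]); x=np.cross(y,z)
        r=(R0.inv()*R.from_matrix(np.stack([x,y,z],1))).as_rotvec()
        if best is None or np.linalg.norm(r)<np.linalg.norm(best): best=r
    print("shift",(R0.inv().apply(np.array(pos)-p0)/1000).round(4).tolist(),"turn",best.round(4).tolist())
E
python3 - <<'E'
from fit import *
print("tool axes",R.from_quat(get_state()["ee_rot"]).as_matrix().round(3).tolist())
for c,be in(("top",(270,70,400,240)),("side",(190,135,365,260))):
    P=np.load(f"pics/{c}0.npy")[be[1]:be[3],be[0]:be[2]].reshape(-1,3); P=P[np.isfinite(P).all(1)]; E=toex(P)
    d=E[(E[:,2]>84)]; print(c,"ex extents",np.percentile(d,[0.5,1,99,99.5],axis=0)[:,:2].round(1).tolist())
    f=E[(E[:,2]>66)&(E[:,2]<80)&(abs(E[:,1])<100)]; print(" drawer front x",np.percentile(f[:,0],[.5,1,2,5]).round(1),np.median(f[:,2]))
    b=E[(E[:,2]>40)&(E[:,2]<70)&(abs(E[:,1])<60)&(E[:,0]<-148)&(E[:,0]>-230)]; print(" bar",len(b),np.percentile(b,[2,10,25,50,75,90,98],axis=0).round(1).tolist())
    # bezel wall inner/outer along x and y
    z=E[(E[:,2]>101)&(abs(E[:,0])<95)]
    for ax in(0,1):
        o=z[abs(z[:,1-ax])<60][:,ax]; print(" bezel ax",ax,[np.round(np.percentile(o[np.sign(o)==sg],[2,50,98]),1).tolist() if (np.sign(o)==sg).sum()>5 else None for sg in(-1,1)])
print("push approach"); 
def w(x,y,z): 
    c,s=np.cos(EX["yaw"]),np.sin(EX["yaw"]); return [EX["o"][0]+c*x-s*y,EX["o"][1]+s*x+c*y,z]
print(w(-240,0,150)); move(w(-240,0,150),EX["yaw"]+np.pi/2)
E
```

```text
tool axes [[-0.919, -0.0, 0.394], [-0.394, 0.0, -0.919], [0.0, -1.0, -0.0]]
top ex extents [[-100.4, -120.0], [-99.8, -118.8], [186.9, 117.0], [188.2, 117.9]]
 drawer front x [-152.4 -152.1 -151.8 -149.9] 69.10089908058717
 bar 271 [[-184.6, -50.9, 43.6], [-183.5, -46.4, 56.1], [-180.9, -34.8, 60.3], [-175.9, -0.8, 62.6], [-154.6, 32.1, 63.9], [-151.9, 44.3, 65.4], [-151.7, 50.5, 68.3]]
 bezel ax 0 [[-82.6, -77.8, -72.7], [71.1, 75.4, 81.3]]
 bezel ax 1 [[-101.4, -84.7, -75.2], [73.7, 82.6, 99.2]]
side ex extents [[-99.1, -117.8], [-98.0, -116.6], [186.4, 121.5], [187.9, 122.0]]
 drawer front x [-151.2 -151.  -150.8 -149.2] 68.6556365294241
 bar 207 [[-183.5, -49.0, 44.7], [-182.1, -43.2, 55.5], [-179.4, -31.9, 58.7], [-174.4, 4.3, 60.8], [-156.2, 39.8, 62.6], [-151.1, 48.3, 64.1], [-150.9, 51.3, 66.4]]
 bezel ax 0 [[-81.6, -76.6, -72.5], [72.1, 76.3, 80.9]]
 bezel ax 1 [[-99.1, -81.0, -72.4], [78.7, 88.5, 103.2]]
push approach
[np.float64(389.45637668491156), np.float64(2.7501534874600253), 150]
shift [-0.3591, 0.0813, -0.3991] turn [0.0, 0.5358, 0.0]
```

>>> drive_tool:
  plan:
    - [[-0.359, 0.081, -0.399], [0, 0.536, 0]]
    - [[-0.359, 0.081, -0.399], [0, 0.536, 0]]
    - [[-0.359, 0.081, -0.399], [0, 0.536, 0]]
    - [[-0.359, 0.081, -0.399], [0, 0.536, 0]]
    - [[-0.359, 0.081, -0.399], [0, 0.536, 0]]
    - [[-0.359, 0.081, -0.399], [0, 0.536, 0]]
    - [[-0.359, 0.081, -0.399], [0, 0.536, 0]]
    - [[-0.359, 0.081, -0.399], [0, 0.536, 0]]
    - [[-0.359, 0.081, -0.399], [0, 0.536, 0]]
    - [[-0.359, 0.081, -0.399], [0, 0.536, 0]]
    - [[-0.359, 0.081, -0.399], [0, 0.536, 0]]
    - [[-0.359, 0.081, -0.399], [0, 0.536, 0]]
    - [[-0.359, 0.081, -0.399], [0, 0.536, 0]]
    - [[-0.359, 0.081, -0.399], [0, 0.536, 0]]
    - [[-0.359, 0.081, -0.399], [0, 0.536, 0]]
    - [[-0.359, 0.081, -0.399], [0, 0.536, 0]]
  fingers: 0
  squeeze: 20

```text
time_s: 2.4
ee_pos: [389.4, 1.5, 150.5]
ee_rot: [-0.047, -0.705, 0.706, 0.047]
wrist_force: [-0.1, 0.2, 0.2]
opening: 0.003
```

>>> drive_tool:
  plan:
    - [[0, 0.05, 0], [0, 0, 0]]
    - [[0, 0.1, 0], [0, 0, 0]]
    - [[0, 0.105, 0], [0, 0, 0]]
    - [[0, 0.105, 0], [0, 0, 0]]
    - [[-0.015, 0.105, 0], [0, 0, 0]]
    - [[-0.03, 0.105, 0], [0, 0, 0]]
    - [[-0.04, 0.105, 0], [0, 0, 0]]
    - [[-0.05, 0.105, 0], [0, 0, 0]]
    - [[-0.06, 0.105, 0], [0, 0, 0]]
    - [[-0.068, 0.105, 0], [0, 0, 0]]
    - [[-0.074, 0.105, 0], [0, 0, 0]]
    - [[-0.08, 0.105, 0], [0, 0, 0]]
    - [[-0.08, 0.105, 0], [0, 0, 0]]

```text
time_s: 3.7
ee_pos: [469.6, -8.0, 45.2]
ee_rot: [-0.047, -0.706, 0.706, 0.046]
wrist_force: [-0.5, 0.1, 0.3]
opening: 0.002
```

>>> drive_tool:
  plan:
    - [[-0.004, 0, 0], [0, 0, 0]]
    - [[-0.007, 0, 0], [0, 0, 0]]
    - [[-0.01, 0, 0], [0, 0, 0]]
    - [[-0.012, 0, 0], [0, 0, 0]]
    - [[-0.012, 0, 0], [0, 0, 0]]

```text
time_s: 4.2
ee_pos: [478.8, -9.1, 45.0]
ee_rot: [0.045, 0.706, -0.706, -0.048]
wrist_force: [-7.8, 1.6, 5.5]
opening: 0.001
```

>>> drive_tool:
  plan:
    - [[-0.002, 0, 0], [0, 0, 0]]
    - [[-0.004, 0, 0], [0, 0, 0]]
    - [[-0.006, 0, 0], [0, 0, 0]]
    - [[-0.006, 0, 0], [0, 0, 0]]
    - [[-0.006, 0, 0], [0, 0, 0]]

```text
time_s: 4.7
ee_pos: [485.6, -10.1, 45.1]
ee_rot: [0.046, 0.706, -0.706, -0.047]
wrist_force: [-5.9, 0.8, 4.0]
opening: -0.002
```

>>> drive_tool:
  plan:
    - [[-0.002, 0, 0], [0, 0, 0]]
    - [[-0.004, 0, 0], [0, 0, 0]]
    - [[-0.004, 0, 0], [0, 0, 0]]
    - [[-0.004, 0, 0], [0, 0, 0]]

```text
time_s: 5.1
ee_pos: [485.9, -10.0, 44.6]
ee_rot: [0.043, 0.706, -0.705, -0.049]
wrist_force: [-21.1, 1.7, 13.9]
opening: -0.002
```

>>> drive_tool:
  plan:
    - [[0.03, 0, 0], [0, 0, 0]]
    - [[0.05, 0, 0], [0, 0, 0]]
    - [[0.05, -0.05, 0], [0, 0, 0]]
    - [[0.05, -0.1, 0], [0, 0, 0]]
    - [[0.05, -0.1, 0], [0, 0, 0]]
    - [[0.05, -0.1, 0], [0, 0, 0]]
  fingers: 0.05

```text
time_s: 5.7
ee_pos: [442.0, -4.4, 146.4]
ee_rot: [-0.048, -0.705, 0.706, 0.045]
wrist_force: [-0.1, 0.1, -1.0]
opening: 0.587
```

```bash
python3 - <<'E'
from fit import *
for c,be in(("top",(270,70,400,240)),("side",(190,135,365,260))):
    im,P=shot(c,c+"1"); P=P[be[1]:be[3],be[0]:be[2]].reshape(-1,3); P=P[np.isfinite(P).all(1)]; E=toex(P)
    f=E[(E[:,2]>54)&(E[:,2]<70)&(abs(E[:,1])<45)&(E[:,0]>-200)]; print(c,"bar min x",np.percentile(f[:,0],[1,2,5,10]).round(1))
# guard
P=np.load("pics/side1.npy")[308:390,280:365].reshape(-1,3); P=P[np.isfinite(P).all(1)]
a=P[(P[:,2]>2.5)&(P[:,2]<50)]; print(rect(a)); r=P[P[:,2]>30]; print(rect(r),r.mean(0))
P=np.load("pics/top1.npy")[172:245,150:225].reshape(-1,3); P=P[np.isfinite(P).all(1)]
r=P[P[:,2]>30]; print(rect(r),r.mean(0),len(r))
print(get_state()["ee_pos"],get_state()["opening"]); move([488.5,368,100],np.pi/2+0.172)
E
```

```text
top bar min x [0.8 1.6 3.1 5.7]
side bar min x [-131.5 -130.7 -127.4 -109.8]
(array([491.3, 367.9]), array([188.8, 180.9]), 4.06)
(array([488.7, 369.2]), array([79.3, 17. ]), 8.8) [488.86964013 369.257339    35.41036911]
(array([487.1, 367.6]), array([79.6, 12.8]), 9.11) [487.01618512 367.29484478  36.19124167] 148
[440.7897189   -4.17329579 144.57709662] 0.5879450291487507
shift [0.0014, 0.0446, -0.3752] turn [0.0002, -0.3032, 0.0007]
```

>>> drive_tool:
  plan:
    - [[0.001, 0, -0.2], [0, -0.15, 0]]
    - [[0.001, 0, -0.3], [0, -0.2, 0]]
    - [[0.001, 0.02, -0.375], [0, -0.296, 0]]
    - [[0.001, 0.045, -0.375], [0, -0.296, 0]]
    - [[0.001, 0.045, -0.375], [0, -0.296, 0]]
    - [[0.001, 0.045, -0.375], [0, -0.296, 0]]
    - [[0.001, 0.045, -0.375], [0, -0.296, 0]]
    - [[0.001, 0.045, -0.375], [0, -0.296, 0]]
    - [[0.001, 0.045, -0.375], [0, -0.296, 0]]
    - [[0.001, 0.045, -0.375], [0, -0.296, 0]]
    - [[0.001, 0.045, -0.375], [0, -0.296, 0]]
    - [[0.001, 0.045, -0.375], [0, -0.296, 0]]
    - [[0.001, 0.045, -0.375], [0, -0.296, 0]]

```text
time_s: 7.1
ee_pos: [521.5, 226.6, 101.6]
ee_rot: [-0.088, 0.715, -0.688, 0.084]
wrist_force: [-0.8, -0.8, 0.3]
opening: 0.586
```

```bash
python3 - <<'E'
from fit import *
s=get_state(); print(s["ee_pos"],s["opening"]); move([488.3,368,16],np.pi/2+0.165)
shot("side","side2")
E
```

```text
[521.54947466 226.58730179 101.55824135] 0.5855219988152818
shift [-0.0019, 0.0911, -0.1418] turn [0.0386, 0.078, 0.0026]
```

View pics/side2.png

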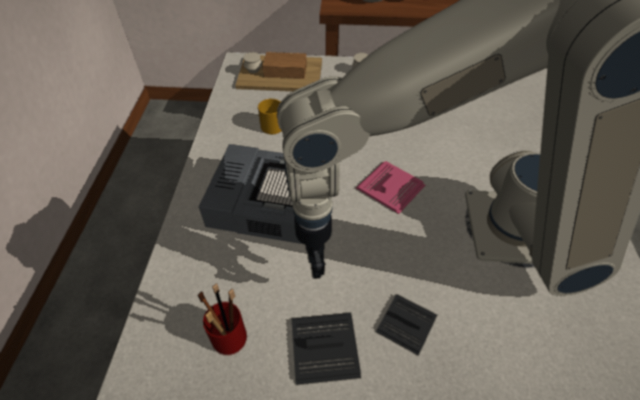

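```bash
python3 - <<'E'
from fit import *
s=get_state(); print(s["qpos"].round(3),s["joint_vel"].round(3),s["time_s"])
E
```

```text
[ 0.242  0.356 -0.18   1.037  0.039  3.141] [ 0.001 -0.003 -0.005  0.002 -0.001  0.002] 7.15
```

>>> drive_tool:
  plan:
    - [[0, -0.02, 0], [0, -0.15, 0]]
    - [[0, -0.02, 0], [0, -0.3, 0]]
    - [[0, -0.02, 0], [0, -0.45, 0]]
    - [[0, -0.02, 0], [0, -0.6, 0]]
    - [[0, -0.02, 0], [0, -0.75, 0]]
    - [[0, -0.02, 0], [0, -0.9, 0]]
    - [[0, -0.02, 0], [0, -1.05, 0]]
    - [[0, -0.02, 0], [0, -1.2, 0]]
    - [[0, -0.02, 0], [0, -1.35, 0]]
    - [[0, -0.02, 0], [0, -1.5, 0]]
    - [[0, -0.02, 0], [0, -1.65, 0]]
    - [[0, -0.02, 0], [0, -1.8, 0]]
    - [[0, -0.02, 0], [0, -1.8, 0]]

```text
time_s: 8.45
ee_pos: [521.6, 225.9, 121.5]
ee_rot: [-0.594, 0.378, -0.358, 0.613]
wrist_force: [-0.2, 0.1, -1.1]
opening: 0.58
```

```bash
python3 - <<'E'
from fit import *
s=get_state(); print(s["ee_pos"],s["qpos"].round(3)); move([488.3,368,90],np.pi/2+0.165)
E
```

```text
[521.55453343 225.91571459 121.53826463] [ 0.241  0.34  -0.148  1.084  0.039  1.337]
shift [-0.1403, 0.0371, 0.0351] turn [-0.0305, -1.2609, -0.0279]
```

>>> drive_tool:
  plan:
    - [[-0.047, 0.012, 0.012], [-0.004, -0.15, -0.003]]
    - [[-0.094, 0.025, 0.024], [-0.007, -0.3, -0.007]]
    - [[-0.14, 0.037, 0.035], [-0.011, -0.45, -0.01]]
    - [[-0.14, 0.037, 0.035], [-0.0145, -0.6, -0.013]]
    - [[-0.14, 0.037, 0.035], [-0.018, -0.75, -0.017]]
    - [[-0.14, 0.037, 0.035], [-0.022, -0.9, -0.02]]
    - [[-0.14, 0.037, 0.035], [-0.026, -1.05, -0.023]]
    - [[-0.14, 0.037, 0.035], [-0.029, -1.2, -0.027]]
    - [[-0.14, 0.037, 0.035], [-0.0305, -1.261, -0.028]]
    - [[-0.14, 0.037, 0.035], [-0.0305, -1.261, -0.028]]
    - [[-0.14, 0.037, 0.035], [-0.0305, -1.261, -0.028]]

```text
time_s: 9.55
ee_pos: [488.7, 367.8, 90.0]
ee_rot: [-0.705, -0.056, 0.056, 0.705]
wrist_force: [-0.8, 0.5, 0.1]
opening: 0.583
```

```bash
python3 - <<'E'
from fit import *
s=get_state(); print(s["ee_pos"],s["qpos"].round(3),R.from_quat(s["ee_rot"]).as_matrix().round(3).tolist()); move([488.3,368,16],np.pi/2+0.165)
im,P=shot("side","side3"); cv2.imwrite("pics/side3c.png",cv2.resize(im[220:400,240:460],None,fx=3,fy=3))
E
```

```text
[488.71021835 367.81615088  90.0211967 ] [ 0.508  0.433 -0.085  1.053  0.     0.35 ] [[0.988, -0.0, -0.157], [0.157, -0.0, 0.988], [-0.0, -1.0, 0.0]]
shift [-0.0004, 0.074, 0.0002] turn [-0.0, -0.0069, -0.0002]
```

View pics/side3c.png

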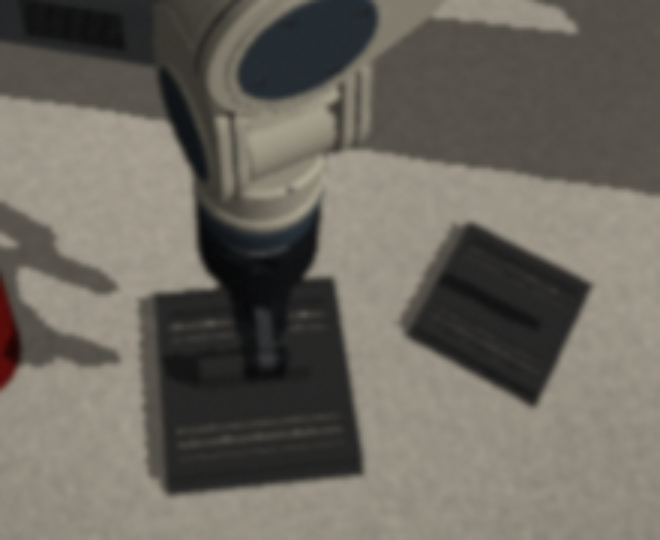

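>>> drive_tool:
  plan:
    - [[0, 0.03, 0], [0, -0.005, 0]]
    - [[0, 0.055, 0], [0, -0.005, 0]]
    - [[0, 0.068, 0], [0, -0.005, 0]]
    - [[0, 0.074, 0], [0, -0.005, 0]]
    - [[0, 0.074, 0], [0, -0.005, 0]]

```text
time_s: 10.1
ee_pos: [488.7, 367.8, 15.6]
ee_rot: [0.705, 0.059, -0.059, -0.705]
wrist_force: [0.3, -0.2, 0.2]
opening: 0.586
```

>>> drive_tool:
  plan:
    - [[0, 0, 0], [0, 0, 0]]
    - [[0, 0, 0], [0, 0, 0]]
    - [[0, 0, 0], [0, 0, 0]]
    - [[0, 0, 0], [0, 0, 0]]
    - [[0, 0, 0], [0, 0, 0]]
    - [[0, 0, 0], [0, 0, 0]]
  fingers: 0
  squeeze: 50

```text
time_s: 10.7
ee_pos: [489.3, 368.1, 17.1]
ee_rot: [-0.704, -0.06, 0.059, 0.705]
wrist_force: [-0.0, -0.7, 6.7]
opening: 0.149
```

>>> drive_tool:
  plan:
    - [[0, -0.02, 0], [0, 0, 0]]
    - [[0, -0.06, 0], [0, 0, 0]]
    - [[0, -0.1, 0], [0, 0, 0]]
    - [[0, -0.14, 0], [0, 0, 0]]
    - [[0, -0.14, 0], [0, 0, 0]]
    - [[0, -0.14, 0], [0, 0, 0]]

```text
time_s: 11.3
ee_pos: [489.0, 368.0, 156.8]
ee_rot: [-0.704, -0.06, 0.059, 0.705]
wrist_force: [0.4, 0.3, -0.9]
opening: 0.152
```

```bash
python3 - <<'E'
from fit import *
s=get_state(); print(s["ee_pos"],s["opening"],s["wrist_force"]); move([627.4,-28.6,156],EX["yaw"]+np.pi/2)
E
```

```text
[489.04518793 368.03451226 156.84437564] 0.1520492181944574 [ 0.43277059  0.31255947 -0.90155345]
shift [0.0702, 0.0007, -0.4142] turn [-0.001, 0.2988, 0.0016]
```

Held (weight about 0.9 N). I carry it over the intake.

>>> drive_tool:
  plan:
    - [[0.007, 0, -0.04], [0, 0.03, 0]]
    - [[0.014, 0, -0.083], [0, 0.06, 0]]
    - [[0.021, 0, -0.124], [0, 0.09, 0]]
    - [[0.028, 0, -0.166], [0, 0.12, 0]]
    - [[0.035, 0, -0.207], [0, 0.15, 0]]
    - [[0.042, 0, -0.248], [0, 0.18, 0]]
    - [[0.049, 0, -0.29], [0, 0.21, 0]]
    - [[0.056, 0, -0.331], [0, 0.24, 0]]
    - [[0.063, 0, -0.373], [0, 0.27, 0]]
    - [[0.068, 0, -0.4], [0, 0.29, 0]]
    - [[0.07, 0, -0.414], [0, 0.299, 0]]
    - [[0.07, 0, -0.414], [0, 0.299, 0]]
    - [[0.07, 0, -0.414], [0, 0.299, 0]]
    - [[0.07, 0, -0.414], [0, 0.299, 0]]
    - [[0.07, 0, -0.414], [0, 0.299, 0]]

```text
time_s: 12.8
ee_pos: [626.6, -27.3, 156.0]
ee_rot: [-0.706, 0.046, -0.046, 0.706]
wrist_force: [0.4, 1.0, -0.7]
opening: 0.152
```

```bash
python3 - <<'E'
from fit import *
s=get_state(); print(s["ee_pos"],s["opening"],s["wrist_force"],s["qpos"].round(2)); move([627.4,-28.6,156],EX["yaw"]+np.pi/2)
for c in("top","side"):
    im,P=shot(c,c+"4")
    if c=="side": cv2.imwrite("pics/s4.png",cv2.resize(im[90:270,160:400],None,fx=3,fy=3))
    else: cv2.imwrite("pics/t4.png",cv2.resize(im[60:240,230:430],None,fx=3,fy=3))
    q=P[90:270,160:400].reshape(-1,3) if c=="side" else P[60:240,230:430].reshape(-1,3); q=q[np.isfinite(q).all(1)]; E=toex(q)
    near=(abs(E[:,0])<110)&(abs(E[:,1])<110)
    g=E[near&(E[:,2]>136)&(E[:,2]<156)]; print(c,len(g),rect(g),np.percentile(g,[1,99],axis=0).round(1).tolist())
E
```

```text
[626.5903277  -27.28215017 156.04119457] 0.15230218629345635 [ 0.35902475  1.01974349 -0.70624022] [-0.18  0.42  0.07  1.22  0.   -0.05]
shift [0.001, 0.0, -0.0012] turn [-0.0, 0.0017, -0.0003]Traceback (most recent call last):
  File "<stdin>", line 9, in <module>
    return _quantile_unchecked(
        a, q, axis, out, overwrite_input, method, keepdims, weights)
    return _ureduce(a,
                    func=_quantile_ureduce_func,
    ...<5 lines>...
                    overwrite_input=overwrite_input,
                    method=method)
    r = func(a, **kwargs)
    result = _quantile(arr,
                       quantiles=q,
    ...<2 lines>...
                       out=out,
                       weights=wgt)
    slices_having_nans = np.isnan(arr[-1, ...])
                                  ~~~^^^^^^^^^
IndexError: index -1 is out of bounds for axis 0 with size 0
```

View pics/t4.png

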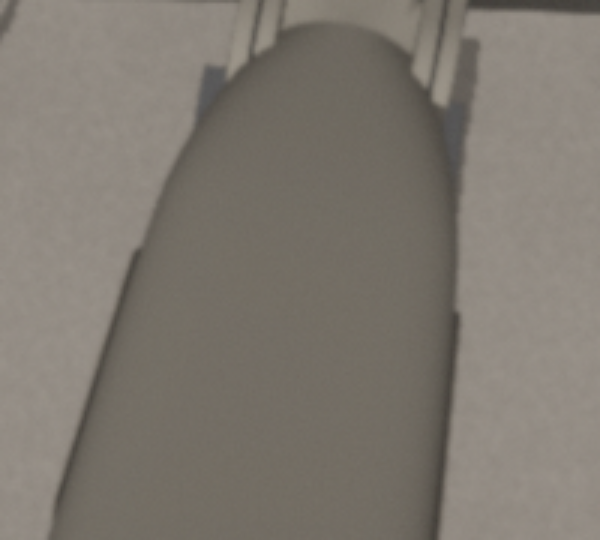

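The arm hides the intake from the top camera, so I use the side camera.

```bash
python3 - <<'E'
from fit import *
im,P=shot("side","side5"); cv2.imwrite("pics/s5.png",cv2.resize(im[90:270,160:400],None,fx=3,fy=3))
q=P[90:270,160:400].reshape(-1,3); q=q[np.isfinite(q).all(1)]; E=toex(q)
near=(abs(E[:,0])<110)&(abs(E[:,1])<110)
print(np.histogram(E[near][:,2],np.arange(85,200,5)))
g=E[near&(E[:,2]>135)&(E[:,2]<154)]; print(len(g),rect(g),np.percentile(g,[1,50,99],axis=0).round(1).tolist())
E
```

```text
(array([982, 577, 402, 362,  50,   0,   0,   0,   0,   0,  47, 242, 829,
       797,  35,  43,  40,  78,  31,  16,   8,   5]), array([ 85,  90,  95, 100, 105, 110, 115, 120, 125, 130, 135, 140, 145,
       150, 155, 160, 165, 170, 175, 180, 185, 190, 195]))
1894 (array([-1.1,  3.9]), array([151.1, 140.7]), 89.9) [[-71.0, -64.6, 139.1], [-12.1, 29.9, 149.5], [68.1, 76.8, 153.3]]
```

View pics/s5.png

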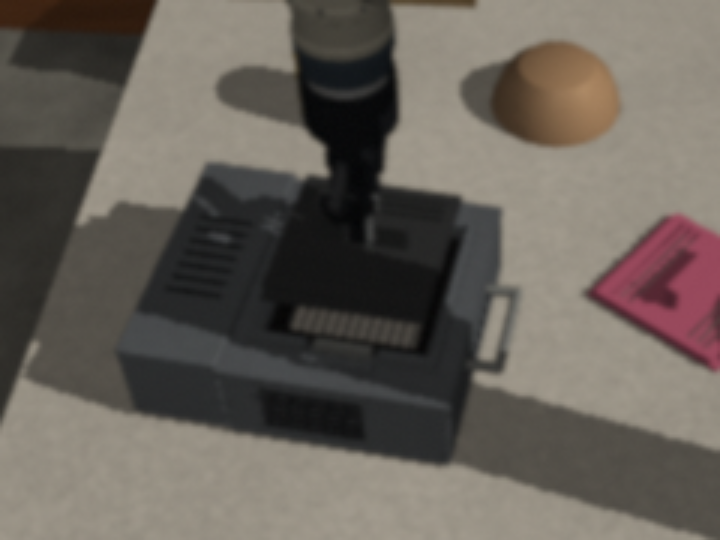

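The side view shows the guard held level and square over the intake, with the drawer closed. By comparing the two cameras I get a correction of about +0.5 mm in x and -1.6 mm in y. I descend to just above the bezel, then into it.

>>> drive_tool:
  plan:
    - [[0.0005, 0.01, -0.0016], [0, 0, 0]]
    - [[0.0005, 0.02, -0.0016], [0, 0, 0]]
    - [[0.0005, 0.03, -0.0016], [0, 0, 0]]
    - [[0.0005, 0.03, -0.0016], [0, 0, 0]]
    - [[0.0005, 0.03, -0.0016], [0, 0, 0]]

```text
time_s: 13.4
ee_pos: [627.0, -30.3, 125.4]
ee_rot: [-0.706, 0.047, -0.046, 0.706]
wrist_force: [0.4, 0.2, -1.0]
opening: 0.153
```

>>> drive_tool:
  plan:
    - [[0, 0.002, 0], [0, 0, 0]]
    - [[0, 0.004, 0], [0, 0, 0]]
    - [[0, 0.006, 0], [0, 0, 0]]
    - [[0, 0.007, 0], [0, 0, 0]]
    - [[0, 0.007, 0], [0, 0, 0]]
    - [[0, 0.007, 0], [0, 0, 0]]

```text
time_s: 14.0
ee_pos: [627.3, -30.2, 119.1]
ee_rot: [-0.706, 0.046, -0.046, 0.706]
wrist_force: [-0.1, 1.5, 0.4]
opening: 0.148
```

>>> drive_tool:
  plan:
    - [[0, 0, 0.0012], [0, 0, 0]]
    - [[0, 0, 0.0012], [0, 0, 0]]
    - [[0, 0.002, 0.0012], [0, 0, 0]]
    - [[0, 0.004, 0.0012], [0, 0, 0]]
    - [[0, 0.004, 0.0012], [0, 0, 0]]

```text
time_s: 14.5
ee_pos: [627.9, -29.0, 115.6]
ee_rot: [-0.706, 0.046, -0.047, 0.706]
wrist_force: [0.2, 2.6, 5.9]
opening: 0.147
```

>>> drive_tool:
  plan:
    - [[0, 0.002, 0], [0, 0, 0]]
    - [[0, 0.004, 0], [0, 0, 0]]
    - [[0, 0.005, 0], [0, 0, 0]]
    - [[0, 0.005, 0], [0, 0, 0]]
    - [[0, 0.005, 0], [0, 0, 0]]

```text
time_s: 15.0
ee_pos: [626.9, -28.9, 108.8]
ee_rot: [-0.705, 0.047, -0.046, 0.706]
wrist_force: [1.8, 1.9, -6.3]
opening: 0.151
```

>>> drive_tool:
  plan:
    - [[0, 0.002, 0], [0, 0, 0]]
    - [[0, 0.003, 0], [0, 0, 0]]
    - [[0, 0.003, 0], [0, 0, 0]]
    - [[0, 0.003, 0], [0, 0, 0]]

```text
time_s: 15.4
ee_pos: [627.0, -28.8, 107.1]
ee_rot: [-0.705, 0.046, -0.046, 0.706]
wrist_force: [-2.3, 3.5, 2.0]
opening: 0.149
```

>>> drive_tool:
  plan:
    - [[0, 0.001, 0], [0, 0, 0]]
    - [[0, 0.002, 0], [0, 0, 0]]
    - [[0, 0.002, 0], [0, 0, 0]]
    - [[0, 0.002, 0], [0, 0, 0]]
    - [[0, 0.002, 0], [0, 0, 0]]

```text
time_s: 15.9
ee_pos: [627.1, -28.8, 107.1]
ee_rot: [-0.706, 0.046, -0.047, 0.706]
wrist_force: [-7.6, 5.8, 17.1]
opening: 0.147
```

```bash
python3 - <<'E'
from fit import *
for i in range(6):
    im,P=shot("side","side6"); s=get_state(); print(s["ee_pos"].round(1),s["wrist_force"].round(1))
cv2.imwrite("pics/s6.png",cv2.resize(im[90:270,160:400],None,fx=3,fy=3))
q=P[90:270,160:400].reshape(-1,3); q=q[np.isfinite(q).all(1)]; E=toex(q)
for y0 in range(-70,80,20):
  for x0 in(-65,35):
    m=(E[:,0]>x0)&(E[:,0]<x0+30)&(E[:,1]>y0-8)&(E[:,1]<y0+8); print(x0,y0,m.sum(),np.percentile(E[m][:,2],[10,50,90]).round(1) if m.sum()>5 else None)
f=E[(E[:,2]>54)&(E[:,2]<70)&(abs(E[:,1])<45)]; print("bar",np.percentile(f[:,0],[1,2,5]).round(1))
E
```

```text
[627.1 -28.8 107.1] [-9.2  5.7 18. ]
[627.1 -28.8 107.1] [-8.1  6.  16.8]
[627.1 -28.8 107.1] [-8.8  5.3 17.5]
[627.1 -28.8 107.1] [-8.3  5.6 17.2]
[627.1 -28.8 107.1] [-8.8  5.6 17.2]
[627.1 -28.8 107. ] [-8.9  4.6 17.3]
-65 -70 48 [ 94.1 100.5 103.3]
35 -70 18 [ 94.7  99.4 103.1]
-65 -50 49 [ 98.  100.5 102.1]
35 -50 36 [ 98.3 100.4 102.5]
-65 -30 44 [ 98.7 101.2 102.2]
35 -30 28 [ 98.7 101.1 103.6]
-65 -10 89 [100.2 107.3 381.7]
35 -10 32 [ 99.7 101.4 103.2]
-65 10 191 [101.  264.4 388.1]
35 10 64 [ 99.4 101.9 120.1]
-65 30 121 [ 99.  372.6 411.9]
35 30 60 [ 98.4 100.7 105. ]
-65 50 95 [ 99.4 384.9 418. ]
35 50 58 [ 98.6 100.6 400.9]
-65 70 55 [ 92.3  97.  101.9]
35 70 55 [ 91.6  94.7 101.4]
bar [-132.3 -132.2 -131.8]
```

View pics/s6.png

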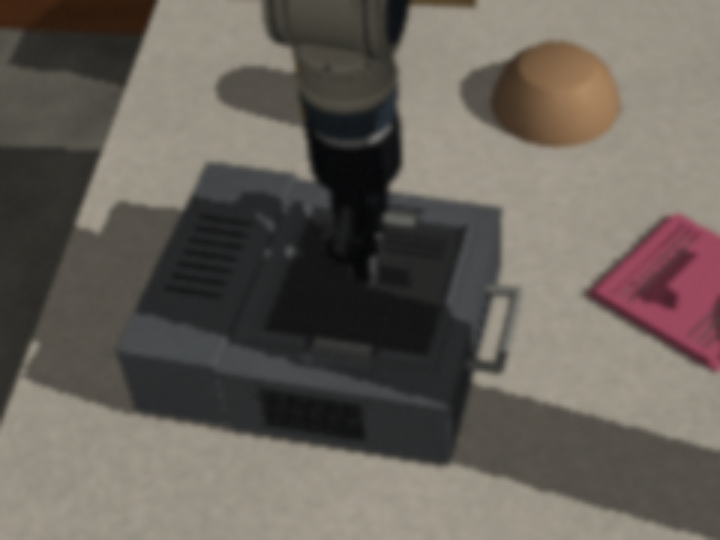

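The guard lies flush in the bezel under both catches. The plate reads about 101 mm on both sides, so it is level, and the drawer is home. I ease the side load and trim the push to about a kilogram.

>>> drive_tool:
  plan:
    - [[-0.001, -0.0003, 0.0007], [0, 0, 0]]
    - [[-0.001, -0.0005, 0.0007], [0, 0, 0]]
    - [[-0.001, -0.0005, 0.0007], [0, 0, 0]]
    - [[-0.001, -0.0005, 0.0007], [0, 0, 0]]
    - [[-0.001, -0.0005, 0.0007], [0, 0, 0]]

```text
time_s: 16.7
ee_pos: [627.1, -28.8, 107.1]
ee_rot: [0.706, -0.046, 0.047, -0.705]
wrist_force: [-2.6, 2.2, 10.3]
opening: 0.151
```

```bash
python3 - <<'E'
from h import *
s=get_state(); print(s["wrist_force"].round(1),s["ee_pos"].round(1)); print(sign_off()); s=get_state(); print(s["time_s"],s["wrist_force"].round(1))
E
```

```text
[-2.6  2.2 10.3] [627.1 -28.8 107.1]
the job is handed in; nothing more can be done
None
the job is handed in; nothing more can be done
```

I closed up the extractor and handed the job in at about 16.7 s, with the arm still pressing on the guard. `sign_off` gave no verdict.

- **Drawer:** I pushed the pull bar until it hit the hard stop, where the wrist force rose to 21 N with almost no further travel. The last side picture puts the bar's front at -132 mm; it should be -133 mm when home.
- **Guard:** I picked up the larger dark guard by its ridge and pressed it into the intake. The force peaked, then reversed to -6 N as the catches drew it down. Its plate then measured about 101 mm above the bench at both ends. I expected 102 mm, so it is level and fully seated.
- **Final press:** I trimmed the push from 17 N to about 10.3 N, with under 4 N of side load left.

On the way to the guard, the last wrist joint reached its range limit. I turned the tool half round and carried on, which cost a few seconds.

The top camera was blocked by the arm over the intake, so only the side camera and the wrist force confirm the seating. I did not measure the bowl, mug and tool jar again afterwards. All moves stayed clear of them, and the bowl looked unmoved in the last picture.

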